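# Squirt cleaner into a flipper crank

### The arm

A 6-joint arm with a two-finger parallel gripper is mounted at the origin on the work surface. World frame = base frame: x ahead of the robot, y to its left, z up, the work surface at z = 0. Lengths are in m, angles in degrees, forces in N, time in s.
With the tool pointing down it reaches from about 0.25 to 0.8 m from the base axis. Payload 3.9 kg.
Tool frame: the origin (TCP) lies at the very end of the fingers, on their centre line; the grasp point (between the pads) lies 19 mm behind it; z points along the fingers, y is the line along which they close (so a half turn about z gives the same grasp; the last joint's range is limited). The gripper opens to 85 mm and grips with 20 to 120 N. Pads are 22 mm wide; open, the fingers measure 114 mm over their backs; the gripper's body (76 mm by 85 mm) begins 54 mm behind the grasp point. The pads swing forward as they close: fully open they stand 13 mm farther back than shut.
Start: joints at [-70.015, 14.897, -7.913, 67.191, 0, 90], TCP at [0.179, -0.493, 0.231] pointing down, gripper open.
Joint ranges: [-159.42, 159.42], [-47.68, 98.78], [-73.54, 78.23], [-108.79, 121.32], [-90, 84.71], [-180, 180]. Speed limits (degrees/s): [147.25, 147.25, 180, 180, 180, 180].

### API

Orientations are given as a 3x3 rotation matrix whose columns are the frame's x, y, z axes.
In Python, from bench import * gives the robot as it stands. The module is installed in compiled form; this text tells all that it offers.
- The arm moves only by the tool carry_out, never from a script. Its argument "deltas" is a list that holds one entry, the list of rows, each a list of 7 numbers: the shift along the tool's x, y, z in mm, then the turn, a rotation vector about the tool's x, y, z in rad, then the opening, from 0 (shut) to 1 (fully open). In form: [[[tx, ty, tz, wx, wy, wz, grip], ...]]. A call has 1 to 8 rows; each row is the pose to reach, as a shift and turn from the pose commanded when the call began, along the tool's axes at that moment; what a row does not reach only later rows make up. A row lasts 1/12 s, in which the tool goes at most 41.7 mm and 7.16 degrees, less where a joint would pass 70% of its speed; a pose out of reach is approached as far as the arm can. A call with a gripper value outside its range is refused whole. The fingers move at their own pace and stop on an object; the grip force is fixed at half the most. Time passes only in rows, so rows that repeat a pose let the fingers close. It gives the time, the measured TCP pose, the force, the opening and the grip force at its end, in the units of the state.
- sense(): the state, without advancing time (a new reading comes with each control period).
- read_camera(name): name is "scene" or "side" or "wrist"; returns (picture, depth): 420x560x3 uint8, blue, green, red; 420x560 float32, m along the optical axis (not along the pixel's ray), 0 where there is no reading.
- calibration(name): a dict with "K" (3x3 intrinsics, pixels), "T" (4x4, takes a point from camera to world coordinates); the wrist camera has in their place "tool_from_camera" (4x4, takes a point from camera to tool coordinates, whose origin is the TCP and whose axes are the flange's). Camera axes: x right, y down, z forward; pixel columns grow to the right and rows downward; lengths in m; the calibration is good to about 2 mm. A picture is of the moment at which its call begins: read the wrist's pose just before it. calibration takes no time and is no camera call.
- hand_in(): hands the job in; it is judged then, once.
The state is a dict: "time": time; "joints": joint angles; "dq": joint speeds; "joint_torque": joint torques, N m; "ee_pos": TCP position; "eef_rot": TCP orientation; "wrist_force": force on the tool from outside, world axes, zero at the start; "wrist_torque": the same for the moment, N m; "finger_gap": opening from 0.0 (shut) to 1.0 (fully open); "gripper_force": force on a finger pad.
Only numpy, scipy, OpenCV 4.12 (cv2) and the standard library are available. Lean on these libraries where they do the work, as an engineer would, in place of code of your own. Each camera call takes 0.05 s, during which the arm holds its last target. There are 200 camera calls.

### The job

Draw the flipper crank out of the rack by its hub and lay it down on the ledge, let go, then take it again by its arm and set it flat on the ledge with the hub centred under the nozzle of the dispenser that still has a squirt in it (the one whose cap stands up; the other's is stuck down). Let go of the crank and only then press that cap all the way down and let it spring back, leaving the crank where it is. Do not force the dispenser, and leave the other parts on the ledge alone.

Things in the scene. Friction and masses are not known exactly. Their poses are not given: they have to be found in the camera images.
- crank: Loose aluminium flipper crank, about 0.2 kg, lying flat: block hub 40 (x) x 36 (y) x 34 mm high with a dark round bore in its top; a straight arm 16 mm wide, 20 mm high runs from it along +x and ends 125 mm from the origin. Origin: centre of the hub's underside, z up. At the start the arm is in the rack's middle bay; only the hub and about 10 mm of the arm stick out.
- rack: Fixed low steel pigeonhole rack, 110 deep (x) x 124 wide (y) x 38 mm high, roof 4 mm thick; three bays 36 mm wide and 34 mm high inside, without floors (parts lie on the ledge), open at the front (-x), closed at the back. Origin: centre of its footprint, z up. The outer bays hold fixed rods that do not stick out.
- rack_mouth (a point): Middle of the middle bay's open front, at ledge height: 55 mm along -x from the rack's origin. The crank is drawn out along the rack's -x.
- dispenser_ready: Fixed cleaner dispenser with a squirt left: grey canister 66 mm across, neck 48 mm across with its top 176 mm above the ledge, white round cap (36 mm across) standing 22 mm above the neck. Foot plate 12 mm high, x -30 to +55 mm, y +-55 mm. A black spout 14 mm thick runs from the shoulder along -x, then down to the nozzle 90 mm from the canister's axis. Origin: on that axis at ledge height, z up.
- dispenser_ready_nozzle (a point): Tip of its nozzle, pointing down, 55 mm above the ledge. Round it is a flat clear splash guard 100 mm across, 60 to 64 mm above the ledge; the ledge below is free and open from the front and both sides. A hand holding the hub does not fit under the guard; a hand on the arm 65 mm or more from the hub's centre stays clear.
- cap_top (a point): Centre of the top of the ready dispenser's cap, 198 mm above the ledge when up, on the canister's axis.
- cap (a joint): Travel of that cap in m: 0 up, 0.010 fully down. Sprung: it begins to move at about 4 N and is fully down at 8 N, against a hard stop; it springs back when let go.
- dispenser_spent: The other fixed dispenser, of the same shape and size, but its cap is stuck down nearly level with the neck (2 mm above it) and does not move. The two dispensers may stand either way round, left or right. Origin as for the first.
- star_rollover: Bystander: loose blue plastic five-armed star, about 80 mm across and 14 mm high. Origin: centre of its underside.
- bushing: Bystander: loose cream nylon flanged bushing, standing, 64 mm across and 60 mm high. Origin: centre of its underside.
- plunger_housing: Bystander: loose rusty iron plunger housing, 120 x 46 x 42 mm high, about 0.5 kg. Origin: centre of its underside.
Things that resemble listed ones, but are neither listed nor needed, are in the scene too. What is meant by the crank is not green or yellow, and is the larger of those in its own colour.

How it is judged:
By the outcome, as a careful person would: the job done as asked, in the order asked, and still so for the second after the job is handed in, with the robot touching nothing.
It also fails if it takes over 72 s, if anything falls off the work surface, if the arm or the gripper's body presses on something with over 40 N, if the wrist force passes 120 N, or if a joint passes its speed limit or range.

## Working session

There is one attempt and no reset: what is moved stays moved. The work goes in short steps, Python scripts to look and compute and a tool call to move; the robot and the scene stay as the last step left them, time stands still between calls to the robot, and variables do not carry over. Pictures are saved under pics/ and viewed, at most 10 in all, crops included, and the job is handed in when it is done.

Besides the shell and the picture viewer there is one more tool, called after "Request:" as name([rows], argument=value, ...), one row to a line, values as JSON. carry_out: Moves the arm, as the interface text tells. Its arguments: {"type":"object","properties":{"deltas":{"type":"array"}},"required":["deltas"]}

```bash
mkdir -p pics; cat > h.py <<'E'
from bench import *
import numpy as np, cv2
def cloud(name):
    s=sense(); im,d=read_camera(name); c=calibration(name); K=c["K"]
    if name=="wrist":
        T=np.eye(4);T[:3,:3]=np.array(s["eef_rot"]);T[:3,3]=s["ee_pos"];T=T@np.array(c["tool_from_camera"])
    else: T=np.array(c["T"])
    v,u=np.mgrid[:420,:560]
    K=np.array(K)
    p=np.stack([(u-K[0,2])/K[0,0]*d,(v-K[1,2])/K[1,1]*d,d],-1)
    P=p@T[:3,:3].T+T[:3,3]
    P[d==0]=np.nan
    return im,P
E
python3 - <<'E'
from h import *
s=sense();print(s["ee_pos"],np.round(s["eef_rot"],3).tolist(),s["time"])
for n in("scene","side"):
    im,P=cloud(n);cv2.imwrite(f"pics/{n}.png",im);np.save(n+".npy",P)
    print(n,np.round(calibration(n)["T"],2).tolist())
E
```

```text
[ 0.17918828 -0.49272914  0.23044438] [[0.94, 0.342, -0.001], [0.342, -0.94, 0.002], [-0.0, -0.002, -1.0]] 0.0
scene [[-0.26, 0.58, -0.77, 1.61], [0.96, 0.17, -0.2, 0.21], [0.01, -0.8, -0.6, 0.94], [0.0, 0.0, 0.0, 1.0]]
side [[-0.88, -0.26, 0.4, 0.18], [-0.48, 0.46, -0.75, 0.71], [0.01, -0.85, -0.53, 0.69], [0.0, 0.0, 0.0, 1.0]]
```

View pics/scene.png

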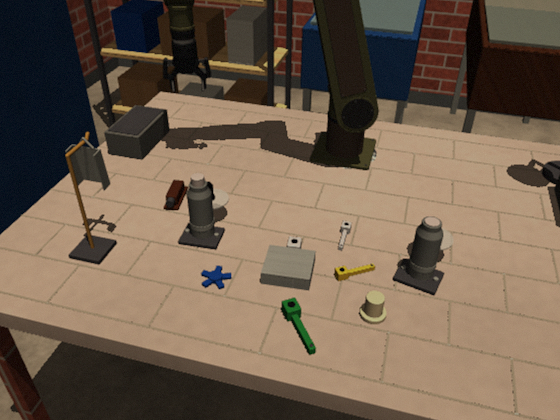

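View pics/side.png

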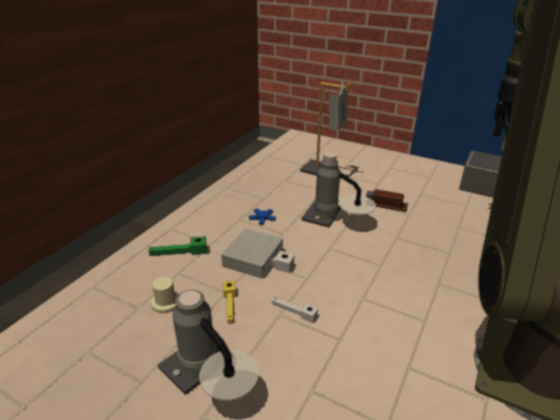

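The scene view shows these possible cranks:
- Silver hub at the rack mouth: scene (294,243), side (284,260).
- Loose small silver crank: scene (345,232).
- Yellow crank: (355,271).
- Green crank: (297,325).

I choose the one in the rack. The ready dispenser has its cap up at scene (198,182), side (330,160). The spent one is at scene (430,224).

```bash
python3 - <<'E'
from h import *
im=cv2.imread("pics/scene.png");im2=cv2.imread("pics/side.png")
a=cv2.resize(im[210:300,240:370],(520,360),interpolation=cv2.INTER_CUBIC)
b=cv2.resize(im2[220:330,210:330],(393,360),interpolation=cv2.INTER_CUBIC)[:,:270]
cv2.imwrite("pics/crop.png",np.hstack([a,b]))
for n in("scene","side"):
    P=np.load(n+".npy")
    tab=P[...,2]; print(n)
    R=P.reshape(-1,3);ok=~np.isnan(R[:,0]);R=R[ok]
    m=(R[:,0]>.2)&(R[:,0]<.85)&(abs(R[:,1])<.5)&(R[:,2]<.015);print("table z",np.median(R[m,2]))
    px={"scene":dict(hub=(294,242),rack=(290,262),cap=(198,180),cap2=(430,222),star=(216,277),bush=(374,298),sm=(346,227)),
        "side":dict(hub=(284,257),rack=(255,248),cap=(330,156),cap2=(190,299),star=(262,216),bush=(163,287),sm=(310,311))}[n]
    for k,(u,v) in px.items(): print(k,np.round(P[v,u],3))
    # rack roof
    c=P[px["rack"][1],px["rack"][0]]
    m=(abs(R[:,:2]-c[:2]).max(1)<.13)&(R[:,2]>.032)&(R[:,2]<.046)
    # exclude others by distance, use connected mask
    M=((P[...,2]>.0345)&(P[...,2]<.046)&(np.hypot(P[...,0]-c[0],P[...,1]-c[1])<.12)).astype(np.uint8)
    _,L=cv2.connectedComponents(M); Q=P[L==L[px["rack"][1],px["rack"][0]]]
    print("roof",len(Q),cv2.minAreaRect((Q[:,:2]*1000).astype(np.float32)),Q[:,2].mean())
    h=P[px["hub"][1],px["hub"][0]]
    M=(P[...,2]>.026)&(P[...,2]<.0365)&(np.hypot(P[...,0]-h[0],P[...,1]-h[1])<.05)
    Q=P[M];print("hub",len(Q),np.round(np.nanmean(Q,0),4),cv2.minAreaRect((Q[:,:2]*1000).astype(np.float32)))
    c=P[px["cap"][1],px["cap"][0]]
    near=R[np.hypot(R[:,0]-c[0],R[:,1]-c[1])<.16]
    Q=near[(near[:,2]>.190)&(near[:,2]<.21)];print("captop",len(Q),Q.mean(0),Q[:,:2].min(0),Q[:,:2].max(0))
    Q=near[(near[:,2]>.014)&(near[:,2]>.054)&(near[:,2]<.07)];print("guard z",cv2.minAreaRect((Q[:,:2]*1000).astype(np.float32)),len(Q))
    Q=near[(near[:,2]>.009)&(near[:,2]<.016)];print("foot",cv2.minAreaRect((Q[:,:2]*1000).astype(np.float32)),len(Q))
    # canister cylinder fit
    Q=near[(near[:,2]>.07)&(near[:,2]<.13)&(np.hypot(near[:,0]-c[0],near[:,1]-c[1])<.05)]
    from scipy.optimize import least_squares
    r=least_squares(lambda p:np.hypot(Q[:,0]-p[0],Q[:,1]-p[1])-.033,c[:2],loss="soft_l1",f_scale=.002);print("axis",r.x,len(Q))
E
```

```text
scene
table z 0.001036942988123013
hub [ 0.575 -0.035  0.038]
rack [ 0.656 -0.025  0.04 ]
cap [ 0.587 -0.292  0.196]
cap2 [0.574 0.297 0.179]
star [ 0.735 -0.198  0.014]
bush [0.744 0.199 0.062]
sm [0.453 0.086 0.022]
roof 1547 ((630.5064697265625, -33.29517364501953), (162.79002380371094, 124.54503631591797), 5.053067207336426) 0.03895715890932474
hub 124 [ 0.575  -0.0374  0.0339] ((585.0267944335938, -31.002113342285156), (66.26765441894531, 74.45953369140625), 75.23430633544922)
captop 118 [ 0.57803141 -0.29993729  0.19817922] [ 0.55752883 -0.31895447] [ 0.59415242 -0.28217887]
guard z ((521.9017333984375, -294.29656982421875), (65.74492645263672, 176.35391235351562), 86.46025848388672) 374
foot ((607.6058349609375, -279.86285400390625), (268.87744140625, 133.69276428222656), 45.72185516357422) 514
axis [ 0.57245114 -0.30289979] 424
side
table z 0.0006880093899257478
hub [nan nan nan]
rack [ 0.638 -0.023  0.041]
cap [ 0.563 -0.287  0.199]
cap2 [0.56  0.305 0.181]
star [ 0.718 -0.19   0.015]
bush [0.721 0.212 0.062]
sm [0.435 0.089 0.024]
roof 1413 ((650.0391235351562, -30.781578063964844), (112.13227844238281, 127.67725372314453), 5.2107062339782715) 0.03866431031910861
hub 0 [nan nan nan] ((0.0, 0.0), (0.0, 0.0), 0.0)
captop 95 [ 0.56748732 -0.29670204  0.19727515] [ 0.55066246 -0.31894507] [ 0.58633739 -0.28143299]
guard z ((509.4588928222656, -292.4207458496094), (165.7061004638672, 99.25689697265625), 26.533363342285156) 640
foot ((625.0245361328125, -280.55096435546875), (199.15150451660156, 116.22683715820312), 19.21706771850586) 302
axis [ 0.56988788 -0.30339847] 446<stdin>:23: RuntimeWarning: Mean of empty slice
```

View pics/crop.png

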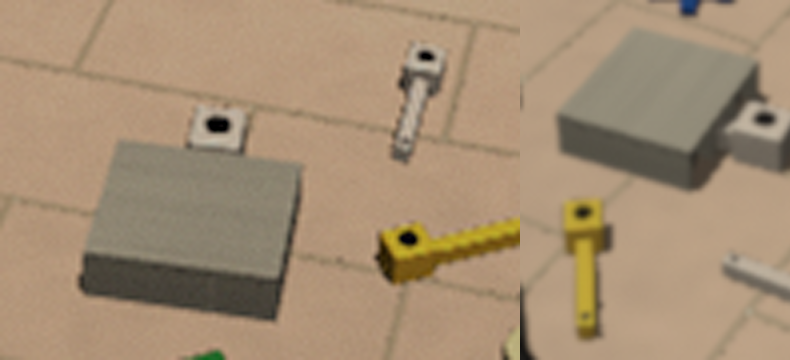

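The crop confirms it: the silver hub at the rack mouth (crop (218,125), right half (765,120)) is bigger than the loose silver one at crop (425,57). Next I set up the move helper and check the wrist camera's geometry.

```bash
cat >> h.py <<'E'
from scipy.spatial.transform import Rotation as Ro
def delta(pos,yaw):
    """tool-frame shift (mm), turn (rad), tool z down, tool x at world yaw (deg)"""
    s=sense();R=np.array(s["eef_rot"]);c,n=np.cos(np.radians(yaw)),np.sin(np.radians(yaw))
    G=np.array([[c,n,0],[n,-c,0],[0,0,-1]])
    t=R.T@(np.array(pos)-s["ee_pos"])*1000; w=Ro.from_matrix(R.T@G).as_rotvec()
    print("d",np.round(t,1),np.round(w,4),"rows",round(max(np.linalg.norm(t)/41.7,np.degrees(np.linalg.norm(w))/7.16),1))
E
python3 - <<'E'
from h import *
print(np.round(calibration("wrist")["tool_from_camera"],3).tolist(),np.round(calibration("wrist")["K"],0).tolist())
for n,b in(("scene",(176,192)),("side",(388,198))):
    P=np.load(n+".npy");c=P[b[1],b[0]];print(c)
    M=(P[...,2]>.03)&(P[...,2]<.05)&(np.hypot(P[...,0]-c[0],P[...,1]-c[1])<.08)
    print(cv2.minAreaRect((P[M][:,:2]*1000).astype(np.float32)))
delta([0.44,-0.14,0.30],5)
E
```

```text
[[-0.0, -0.948, -0.317, 0.081], [1.0, -0.0, -0.001, 0.0], [0.001, -0.317, 0.948, -0.143], [0.0, 0.0, 0.0, 1.0]] [[343.0, 0.0, 271.0], [0.0, 343.0, 207.0], [0.0, 0.0, 1.0]]
[ 0.45633805 -0.43283537  0.04323385]
((447.8216857910156, -446.59429931640625), (116.92036437988281, 36.76191329956055), 8.177499771118164)
[ 0.4264831  -0.43320303  0.03400012]
((439.5655212402344, -445.087890625), (109.1414566040039, 37.801185607910156), 8.462075233459473)
d [ 365.6 -242.5  -69. ] [-1.800e-03  2.000e-04  2.615e-01] rows 10.7
```

Request:
carry_out([
  [[365,-242,-69,0,0,0.26,1],[365,-242,-69,0,0,0.26,1],[365,-242,-69,0,0,0.26,1],[365,-242,-69,0,0,0.26,1],[365,-242,-69,0,0,0.26,1],[365,-242,-69,0,0,0.26,1],[365,-242,-69,0,0,0.26,1],[365,-242,-69,0,0,0.26,1]],
])

```text
time: 0.77
ee_pos: [0.3725, -0.2309, 0.2825]
eef_rot: [[0.996, 0.088, -0.0], [0.088, -0.996, 0.0], [-0.0, -0.0, -1.0]]
wrist_force: [0.2, -0.6, -0.1]
finger_gap: 1.001
gripper_force: 0.0
```

```bash
python3 - <<'E'
from h import *
s=sense();print(s["ee_pos"],s["time"]); delta([0.44,-0.14,0.30],5)
E
```

```text
[ 0.37254971 -0.23090259  0.28246471] 0.7667
d [ 75.2 -84.6 -17.5] [-0.0002  0.0003  0.0012] rows 2.7
```

Request:
carry_out([
  [[75,-85,-17,0,0,0,1],[75,-85,-17,0,0,0,1],[75,-85,-17,0,0,0,1],[75,-85,-17,0,0,0,1],[75,-85,-17,0,0,0,1]],
])

```text
time: 1.18
ee_pos: [0.4399, -0.1403, 0.2991]
eef_rot: [[0.996, 0.092, -0.001], [0.092, -0.996, -0.0], [-0.001, 0.0, -1.0]]
wrist_force: [0.3, -1.5, 0.4]
finger_gap: 1.0
gripper_force: 0.0
```

```bash
python3 - <<'E'
from h import *
im,P=cloud("wrist");cv2.imwrite("pics/w1.png",im);np.save("w1.npy",P)
E
```

```text
(no output)
```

View pics/w1.png

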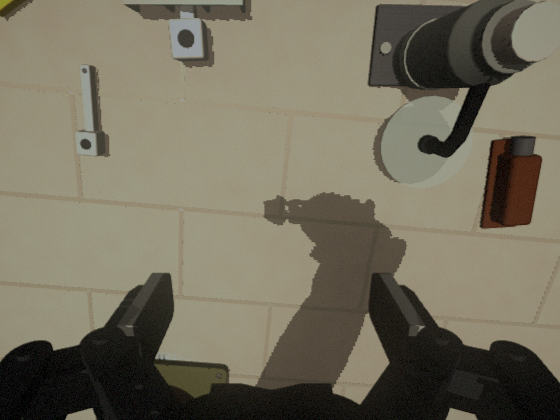

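The wrist view shows the hub at (187,40) below the rack front edge (y≈10), the clear guard at (425,143) with the nozzle pipe at (430,145), the ready cap at about (535,30) and the red housing at (513,185).

```bash
cat >> h.py <<'E'
from scipy.optimize import least_squares
def rect(Q): return cv2.minAreaRect((Q[:,:2]*1000).astype(np.float32))
def comp(P,px,lo,hi):
    M=((P[...,2]>lo)&(P[...,2]<hi)).astype(np.uint8);_,L=cv2.connectedComponents(M,connectivity=4)
    return P[L==L[px[1],px[0]]] if M[px[1],px[0]] else None
E
python3 - <<'E'
from h import *
P=np.load("w1.npy");print("table",np.nanmedian(P[170:190,100:250,2]))
for n,p in dict(hub=(187,25),bore=(187,40),guard=(405,150),nozpipe=(430,145),cap=(540,30),plate=(390,70),rack=(150,3),house=(513,205)).items():print(n,np.round(P[p[1],p[0]],4))
Q=comp(P,(187,25),.030,.0375);print("hub",len(Q),rect(Q),Q[:,2].mean())
Q=comp(P,(405,150),.054,.069)
if Q is not None:
    print("guard",len(Q),rect(Q)); 
    from scipy.spatial import ConvexHull
    c=cv2.minEnclosingCircle((Q[:,:2]*1000).astype(np.float32));print(c)
Q=comp(P,(390,70),.007,.017);print("plate",len(Q),rect(Q))
Q=comp(P,(540,30),.19,.205)
if Q is not None:print("cap",len(Q),Q.mean(0),cv2.minEnclosingCircle((Q[:,:2]*1000).astype(np.float32)))
M=(P[...,2]>.034)&(P[...,2]<.042);M[30:]=0;M[:,260:]=0;Q=P[M];v=[np.nanmin(Q[:,1]),np.nanmax(Q[:,1])]
cols=[(u,np.flatnonzero(M[:,u]).max()) for u in range(140,245,8) if M[:,u].any()]
E_=np.array([P[r,u] for u,r in cols]);print(np.round(E_,4).tolist())
E
```

```text
table 0.00043670613025312277
hub [ 0.5795 -0.038   0.0349]
bore [ 0.5649 -0.0383  0.0356]
guard [ 0.4739 -0.2851  0.065 ]
nozpipe [ 0.4843 -0.2998  0.0889]
cap [ 0.5739 -0.3008  0.1981]
plate [ 0.5574 -0.269   0.0118]
rack [ 5.958e-01 -5.000e-04  3.880e-02]
house [ 0.4167 -0.4412  0.0415]
hub 1357 ((566.8889770507812, -36.161529541015625), (40.196533203125, 36.59096145629883), 6.835944652557373) 0.03424663122306917
guard 5542 ((482.4464111328125, -305.4838562011719), (99.6470718383789, 97.79743194580078), 42.24031448364258)
((483.25390625, -306.59002685546875), 50.26203536987305)
plate 2960 ((584.9175415039062, -291.572998046875), (85.44361114501953, 95.91085052490234), 3.7301478385925293)
cap 2840 [ 0.57211325 -0.29693723  0.19762011] ((572.2941284179688, -299.7530212402344), 18.418746948242188)
[[0.5942, 0.0102, 0.0377], [0.5951, 0.0022, 0.037], [0.596, -0.0058, 0.036], [0.5963, -0.0148, 0.0387], [0.5742, -0.022, 0.0346], [0.5758, -0.0308, 0.0358], [0.5756, -0.0393, 0.0358], [0.5765, -0.0477, 0.0355], [0.6, -0.0553, 0.0343], [0.6009, -0.0643, 0.0386], [0.6016, -0.0719, 0.0342], [0.6021, -0.0804, 0.0352], [0.603, -0.0887, 0.0348]]
```

```bash
python3 - <<'E'
from h import *
delta([0.566,-0.037,0.07],5.2)
E
```

```text
d [136.2 -92.3 228.7] [ 0.0001  0.0014 -0.0003] rows 6.8
```

Request:
carry_out([
  [[136,-92,229,0,0.001,0,1],[136,-92,229,0,0.001,0,1],[136,-92,229,0,0.001,0,1],[136,-92,229,0,0.001,0,1],[136,-92,229,0,0.001,0,1],[136,-92,229,0,0.001,0,1],[136,-92,229,0,0.001,0,1],[136,-92,229,0,0.001,0,1]],
])

```text
time: 1.9
ee_pos: [0.5643, -0.0375, 0.0644]
eef_rot: [[0.996, 0.089, -0.007], [0.089, -0.996, 0.001], [-0.007, -0.002, -1.0]]
wrist_force: [-0.3, -0.4, -0.2]
finger_gap: 0.997
gripper_force: 0.0
```

```bash
python3 - <<'E'
from h import *
delta([0.566,-0.037,0.004],5.2);print(sense()["ee_pos"])
im,P=cloud("wrist")
M=(P[...,2]>.030)&(P[...,2]<.037)&(np.hypot(P[...,0]-.566,P[...,1]+.037)<.028)
Q=P[M];print(len(Q),rect(Q) if len(Q) else 0)
E
```

```text
d [ 2.1 -0.3 60.4] [-0.0019  0.0072 -0.0021] rows 1.4
[ 0.5643409  -0.03752138  0.06441892]
4258 ((567.152587890625, -36.3072624206543), (39.89763259887695, 35.83351135253906), 6.599307537078857)
```

Request:
carry_out([
  [[0,-1,20,0,0,0.015,1],[0,-1,40,0,0,0.015,1],[0,-1,55,0,0,0.015,1],[0,-1,55,0,0,0.015,1],[0,-1,55,0,0,0.015,1],[0,-1,55,0,0,0.015,1]],
])

```text
time: 2.45
ee_pos: [0.5672, -0.038, 0.0172]
eef_rot: [[0.997, 0.072, 0.003], [0.072, -0.997, -0.0], [0.003, 0.001, -1.0]]
wrist_force: [0.2, 0.2, 0.4]
finger_gap: 1.001
gripper_force: 0.0
```

```bash
python3 - <<'E'
from h import *
delta([0.566,-0.0365,0.003],6)
E
```

```text
d [-1.1 -1.6 14.2] [ 0.0006 -0.0031 -0.0325] rows 0.3
```

Request:
carry_out([
  [[-1,-1.5,14,0,-0.003,-0.03,1],[-1,-1.5,14,0,-0.003,-0.03,1],[-1,-1.5,14,0,-0.003,-0.03,0.2],[-1,-1.5,14,0,-0.003,-0.03,0],[-1,-1.5,14,0,-0.003,-0.03,0],[-1,-1.5,14,0,-0.003,-0.03,0],[-1,-1.5,14,0,-0.003,-0.03,0],[-1,-1.5,14,0,-0.003,-0.03,0]],
])

```text
time: 3.12
ee_pos: [0.5662, -0.0355, 0.0023]
eef_rot: [[0.995, 0.103, -0.0], [0.103, -0.995, -0.0], [-0.0, 0.0, -1.0]]
wrist_force: [-0.7, -0.5, 5.3]
finger_gap: 0.412
gripper_force: 61.1
```

Request:
carry_out([
  [[0,0,0,0,0,0,0],[0,0,0,0,0,0,0]],
])

```text
time: 3.28
ee_pos: [0.5662, -0.0355, 0.0023]
eef_rot: [[0.995, 0.103, -0.0], [0.103, -0.995, -0.0], [-0.0, 0.0, -1.0]]
wrist_force: [-0.7, -0.3, 5.8]
finger_gap: 0.415
gripper_force: 61.1
```

Request:
carry_out([
  [[0,0,-3,0,0,0,0],[-15,0,-3,0,0,0,0],[-35,0,-3,0,0,0,0],[-60,0,-3,0,0,0,0],[-85,0,-3,0,0,0,0],[-110,0,-3,0,0,0,0],[-128,0,-3,0,0,0,0],[-128,0,-3,0,0,0,0]],
])

```text
time: 3.95
ee_pos: [0.4307, -0.0483, 0.0036]
eef_rot: [[0.995, 0.103, -0.011], [0.103, -0.995, 0.001], [-0.011, -0.002, -1.0]]
wrist_force: [-1.6, 0.8, -1.5]
finger_gap: 0.408
gripper_force: 60.2
```

```bash
python3 - <<'E'
from h import *
s=sense();print(s["joints"])
im,P=cloud("wrist");cv2.imwrite("pics/w2.png",im);np.save("w2.npy",P)
print(s["ee_pos"])
E
```

```text
[-6.37283859e+00  2.01569516e+01 -4.03053757e+01  3.01793822e+01
 -4.12829785e-02  1.67723393e+02]
[ 0.43069095 -0.04833529  0.003569  ]
```

View pics/w2.png

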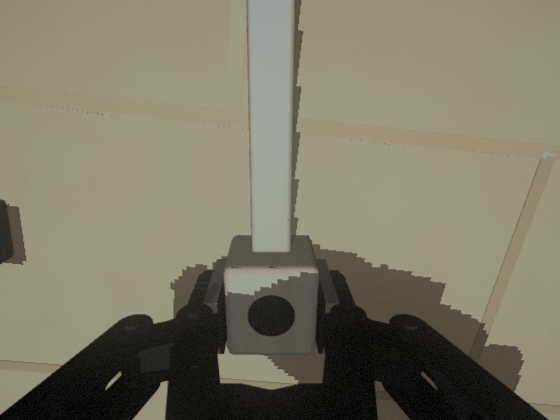

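The hub is held between the pads at (270,300), with the arm running straight up the image, fully out of the rack.

```bash
python3 - <<'E'
from h import *
delta([0.465,-0.155,0.04],94.4)
E
```

```text
d [ 19.5 109.2 -36.2] [-0.0061  0.0045 -1.5443] rows 12.4
```

Request:
carry_out([
  [[0,0,-25,0,0,0,0],[5,25,-35,0,0,0,0],[15,55,-35,0,0,0,0],[20,85,-35,0,0,-0.12,0],[20,109,-35,0,0,-0.24,0],[20,109,-35,0,0,-0.36,0],[20,109,-35,0,0,-0.48,0],[20,109,-35,0,0,-0.6,0]],
])

```text
time: 4.67
ee_pos: [0.4706, -0.1559, 0.0394]
eef_rot: [[0.759, 0.651, -0.001], [0.651, -0.759, -0.0], [-0.001, -0.001, -1.0]]
wrist_force: [0.0, -0.4, -2.1]
finger_gap: 0.413
gripper_force: 61.0
```

Request:
carry_out([
  [[0,0,0,0,0,-0.12,0],[0,0,0,0,0,-0.24,0],[0,0,0,0,0,-0.36,0],[0,0,0,0,0,-0.48,0],[0,0,0,0,0,-0.6,0],[0,0,0,0,0,-0.72,0],[0,0,0,0,0,-0.84,0],[0,0,0,0,0,-0.94,0]],
])

```text
time: 5.33
ee_pos: [0.4706, -0.1552, 0.0395]
eef_rot: [[-0.079, 0.997, -0.001], [0.997, 0.079, -0.0], [-0.0, -0.001, -1.0]]
wrist_force: [0.2, 0.2, -2.3]
finger_gap: 0.413
gripper_force: 61.0
```

Request:
carry_out([
  [[0,0,0,0,0,0,0],[0,0,0,0,0,0,0],[0,0,0,0,0,0,0]],
])

```text
time: 5.58
ee_pos: [0.47, -0.1551, 0.0395]
eef_rot: [[-0.071, 0.997, -0.002], [0.997, 0.071, -0.0], [-0.0, -0.002, -1.0]]
wrist_force: [0.3, 0.8, -2.5]
finger_gap: 0.409
gripper_force: 61.0
```

```bash
python3 - <<'E'
from h import *
delta([0.465,-0.155,0.0025],94.4)
im,P=cloud("wrist"); p=P[60:200,225:320];M=p[...,2]>.03
print("arm top z",[np.round(np.nanmedian(P[r,262:282,2]),4) for r in (10,80,160,230,250)], P[10,272])
E
```

```text
d [ 0.4 -4.9 37. ] [-0.0016  0.0002 -0.0058] rows 0.9
arm top z [np.float64(0.0574), np.float64(0.0576), np.float64(0.0579), np.float64(0.0574), np.float64(0.0577)] [ 0.46252558 -0.04891075  0.05762713]
```

Request:
carry_out([
  [[0,0,20,0,0,0,0],[0,0,32,0,0,0,0],[0,0,35,0,0,0,0],[0,0,37,0,0,0,0],[0,0,37,0,0,0,0],[0,0,37,0,0,0,0]],
])

```text
time: 6.13
ee_pos: [0.47, -0.1552, 0.0031]
eef_rot: [[-0.072, 0.997, -0.001], [0.997, 0.072, -0.001], [-0.001, -0.001, -1.0]]
wrist_force: [0.5, -0.2, -2.4]
finger_gap: 0.409
gripper_force: 61.0
```

Request:
carry_out([
  [[0,0,0,0,0,0,0.6],[0,0,0,0,0,0,0.8],[0,0,0,0,0,0,1],[0,0,0,0,0,0,1],[0,0,-30,0,0,0,1],[0,0,-60,0,0,0,1],[0,0,-60,0,0,0,1],[0,0,-60,0,0,0,1]],
])

```text
time: 6.8
ee_pos: [0.4715, -0.1557, 0.0645]
eef_rot: [[-0.073, 0.997, 0.003], [0.997, 0.073, -0.002], [-0.002, 0.003, -1.0]]
wrist_force: [0.2, 0.1, 0.1]
finger_gap: 1.0
gripper_force: 0.0
```

```bash
cat >> h.py <<'E'
def crank(P,xy):
    "hub rect and arm line from points near xy"
    M=(P[...,2]>.029)&(P[...,2]<.038)&(np.hypot(P[...,0]-xy[0],P[...,1]-xy[1])<.035);Q=P[M];r=rect(Q)
    M=(P[...,2]>.016)&(P[...,2]<.0235)&(np.hypot(P[...,0]-xy[0],P[...,1]-xy[1])<.14);A=P[M]
    b=rect(A);print("hub",len(Q),r,"arm",len(A),b,np.nanmedian(A[:,2]))
E
python3 - <<'E'
from h import *
s=sense();print(s["ee_pos"])
im,P=cloud("wrist");crank(P,(.47,-.155))
E
```

```text
[ 0.47149729 -0.15565717  0.064476  ]
hub 4260 ((469.4605712890625, -153.97764587402344), (36.08476257324219, 39.984806060791016), 4.223714351654053) arm 6329 ((464.76348876953125, -84.57717895507812), (35.21256637573242, 104.0844955444336), 3.884315252304077) 0.020321255493688684
```

```bash
python3 - <<'E'
from h import *
delta([0.463,-0.059,0.045],94)
E
```

```text
d [96.5 -0.1 18.1] [-0.0001  0.0008  0.0031] rows 2.4
```

Request:
carry_out([
  [[35,0,0,0,0,0,1],[70,0,0,0,0,0,1],[97,0,5,0,0,0,1],[97,0,25,0,0,0,1],[97,0,45,0,0,0,1],[97,0,45,0,0,0,1],[97,0,45,0,0,0,1],[97,0,45,0,0,0,1]],
])

```text
time: 7.52
ee_pos: [0.4619, -0.0584, 0.0175]
eef_rot: [[-0.073, 0.997, -0.003], [0.997, 0.073, -0.0], [0.0, -0.003, -1.0]]
wrist_force: [0.5, 0.6, 0.8]
finger_gap: 0.996
gripper_force: 0.0
```

```bash
python3 - <<'E'
from h import *
delta([0.463,-0.059,0.002],94)
E
```

```text
d [-0.7  1.1 15.5] [-0.0031 -0.0002  0.0028] rows 0.4
```

Request:
carry_out([
  [[0,1,8,-0.003,0,0,1],[0,1,15,-0.003,0,0,1],[0,1,15,-0.003,0,0,0],[0,1,15,-0.003,0,0,0],[0,1,15,-0.003,0,0,0],[0,1,15,-0.003,0,0,0],[0,1,15,-0.003,0,0,0],[0,1,15,-0.003,0,0,0]],
])

```text
time: 8.18
ee_pos: [0.4636, -0.0582, 0.0031]
eef_rot: [[-0.073, 0.997, 0.002], [0.997, 0.073, -0.0], [-0.0, 0.002, -1.0]]
wrist_force: [1.3, -0.1, -0.3]
finger_gap: 0.172
gripper_force: 59.2
```

Request:
carry_out([
  [[0,0,0,0,0,0,0],[0,0,0,0,0,0,0]],
])

```text
time: 8.35
ee_pos: [0.4636, -0.0583, 0.003]
eef_rot: [[-0.073, 0.997, 0.002], [0.997, 0.073, -0.0], [-0.0, 0.002, -1.0]]
wrist_force: [-0.9, -0.2, 4.5]
finger_gap: 0.173
gripper_force: 59.9
```

```bash
python3 - <<'E'
from h import *
s=sense();print(s["ee_pos"],s["wrist_force"],s["finger_gap"],np.round(s["joints"],1))
d=np.array([.483-.4695,-.306+.154])
p=np.array(s["ee_pos"]);R=np.array(s["eef_rot"]);print("yaw",np.degrees(np.arctan2(R[1,0],R[0,0])))
delta([p[0]+d[0],p[1]+d[1],p[2]],94.2)
E
```

```text
[ 0.46362327 -0.05825069  0.00303202] [-0.87296433 -0.24011635  4.49907802] 0.17253176868599432 [ -7.2  22.3 -36.6  31.1   0.   78.7]
yaw 94.18056195950375
d [-152.6    2.4    0. ] [ 0.0018  0.0003 -0.0003] rows 3.7
```

Request:
carry_out([
  [[0,0,-4,0,0,0,0],[-8,0,-7,0,0,0,0],[-24,0,-7,0,0,0,0],[-44,0,-7,0,0,0,0],[-64,1,-7,0,0,0,0],[-80,1,-7,0,0,0,0],[-90,1,-7,0,0,0,0],[-90,1,-7,0,0,0,0]],
])

```text
time: 9.02
ee_pos: [0.4711, -0.1499, 0.0096]
eef_rot: [[-0.07, 0.998, 0.001], [0.998, 0.07, -0.001], [-0.001, 0.001, -1.0]]
wrist_force: [0.8, 0.8, -2.2]
finger_gap: 0.171
gripper_force: 59.0
```

```bash
python3 - <<'E'
from h import *
s=sense();print(s["wrist_torque"])
im,P=cloud("side");w,Pw=cloud("wrist");np.save("s2.npy",P)
cv2.imwrite("pics/s2.png",np.hstack([cv2.resize(im[130:270,240:430],(475,350),interpolation=cv2.INTER_CUBIC),cv2.resize(w,(320,240))[0:240].repeat(1,0) if 0 else cv2.copyMakeBorder(cv2.resize(w,(320,240)),0,110,0,0,cv2.BORDER_CONSTANT)]))
E
```

```text
[ 0.20060088 -0.07236304  0.01262409]
```

View pics/s2.png

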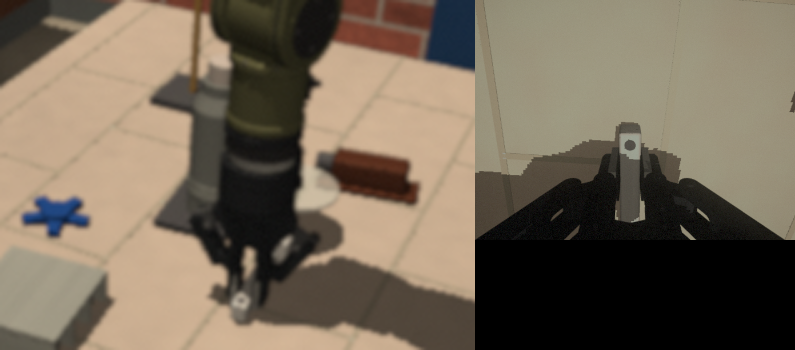

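The left crop shows the gripper at (245,270) holding the arm end, still clear of the guard at (320,185). The inset shows the arm level between the pads.

```bash
python3 - <<'E'
from h import *
delta([.4771,-.2103,.0097],94.2)
E
```

```text
d [-62.9   2.3  -0.4] [ 0.0003 -0.0011 -0.0012] rows 1.5
```

Request:
carry_out([
  [[-12,1,0,0,0,0,0],[-27,2,0,0,0,0,0],[-42,2,0,0,0,0,0],[-54,2,0,0,0,0,0],[-61,2,0,0,0,0,0],[-62,2,0,0,0,0,0],[-62,2,0,0,0,0,0],[-62,2,0,0,0,0,0]],
])

```text
time: 9.78
ee_pos: [0.4768, -0.2089, 0.0094]
eef_rot: [[-0.073, 0.997, 0.0], [0.997, 0.073, 0.001], [0.001, 0.0, -1.0]]
wrist_force: [0.0, -0.1, -2.5]
finger_gap: 0.169
gripper_force: 59.0
```

```bash
python3 - <<'E'
from h import *
delta([.4771,-.2103,.0035],94.2)
E
```

```text
d [-1.4  0.2  5.9] [ 0.0003 -0.0009  0.    ] rows 0.1
```

Lower it, but keep hold until the position has been checked.

Request:
carry_out([
  [[-1.5,0,3,0,0,0,0],[-1.5,0,5,0,0,0,0],[-1.5,0,6.5,0,0,0,0],[-1.5,0,6.5,0,0,0,0],[-1.5,0,6.5,0,0,0,0]],
])

```text
time: 10.2
ee_pos: [0.4774, -0.2108, 0.0031]
eef_rot: [[-0.073, 0.997, 0.001], [0.997, 0.073, 0.0], [0.0, 0.001, -1.0]]
wrist_force: [-0.1, 0.1, -0.7]
finger_gap: 0.171
gripper_force: 59.2
```

Request:
carry_out([
  [[0,0,0,0,0,0,0.4],[0,0,0,0,0,0,0.7],[0,0,0,0,0,0,1],[0,0,0,0,0,0,1],[0,0,0,0,0,0,1],[15,0,-30,0,0,0,1],[50,0,-65,0,0,0,1],[85,0,-100,0,0,0,1]],
])

```text
time: 10.87
ee_pos: [0.4715, -0.1371, 0.0926]
eef_rot: [[-0.071, 0.998, 0.0], [0.998, 0.071, 0.0], [0.0, 0.0, -1.0]]
wrist_force: [-0.0, 0.5, 1.0]
finger_gap: 1.001
gripper_force: 0.0
```

```bash
python3 - <<'E'
from h import *
delta([.36,-.20,.28],5);print(np.round(sense()["joints"],1))
E
```

```text
d [ -54.8 -115.6 -187.4] [-2.0000e-04 -3.0000e-04  1.5541e+00] rows 12.4
[-16.2  17.6 -26.5  45.9   0.   69.7]
```

Request:
carry_out([
  [[-8,0,-40,0,0,0,1],[-30,0,-80,0,0,0,1],[-30,-10,-120,0,0,0,1],[-30,-10,-160,0,0,0,1],[-30,-10,-200,0,0,0,1],[-30,-10,-200,0,0,0,1],[-30,-10,-200,0,0,0,1],[-30,-10,-200,0,0,0,1]],
])

```text
time: 11.53
ee_pos: [0.4638, -0.168, 0.2918]
eef_rot: [[-0.073, 0.997, 0.001], [0.997, 0.073, 0.0], [-0.0, 0.001, -1.0]]
wrist_force: [-0.2, -0.0, -1.0]
finger_gap: 1.0
gripper_force: 0.0
```

```bash
python3 - <<'E'
from h import *
im,P=cloud("wrist");np.save("w3.npy",P);cv2.imwrite("pics/w3.png",im)
s=sense();print(s["ee_pos"])
a,Pa=cloud("side");b,Pb=cloud("scene");np.save("s3.npy",Pa)
cv2.imwrite("pics/s3.png",np.hstack([cv2.resize(a[130:240,290:410],(436,400),interpolation=cv2.INTER_CUBIC),cv2.resize(b[160:260,165:255],(360,400),interpolation=cv2.INTER_CUBIC)]))
M=(P[...,2]>.016)&(P[...,2]<.0235)&(np.hypot(P[...,0]-.48,P[...,1]+.22)<.06);Q=P[M];print("arm",len(Q),rect(Q))
Q=P[(P[...,2]>.056)&(P[...,2]<.068)&(np.hypot(P[...,0]-.483,P[...,1]+.306)<.08)];print("guard",len(Q),cv2.minEnclosingCircle((Q[:,:2]*1000).astype(np.float32)),rect(Q))
Q=P[(P[...,2]>.192)&(P[...,2]<.204)&(np.hypot(P[...,0]-.572,P[...,1]+.3)<.04)];print("cap",len(Q),cv2.minEnclosingCircle((Q[:,:2]*1000).astype(np.float32)) if len(Q) else 0,Q.mean(0))
Q=P[(P[...,2]>.07)&(P[...,2]<.1)&(np.hypot(P[...,0]-.483,P[...,1]+.3)<.02)];print("pipe",len(Q),Q.mean(0),rect(Q))
E
```

```text
[ 0.46317762 -0.16771043  0.29072234]
arm 844 ((478.48638916015625, -228.6422119140625), (15.07968521118164, 93.81277465820312), 4.274343967437744)
guard 4150 ((496.73968505859375, -300.81671142578125), 65.18955993652344) ((489.0975341796875, -308.3548583984375), (100.1329345703125, 112.85882568359375), 76.9833984375)
cap 573 ((566.1322631835938, -300.3450927734375), 16.715341567993164) [ 0.56301898 -0.29819707  0.19756978]
pipe 232 [ 0.48202933 -0.30153482  0.08190646] ((482.22509765625, -304.14166259765625), (19.21031379699707, 16.362817764282227), 3.5762438774108887)
```

View pics/w3.png

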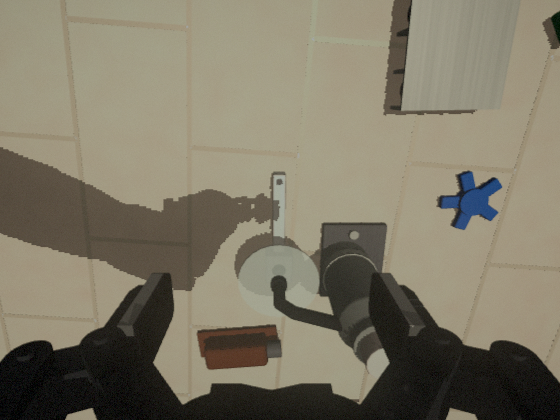

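View pics/s3.png

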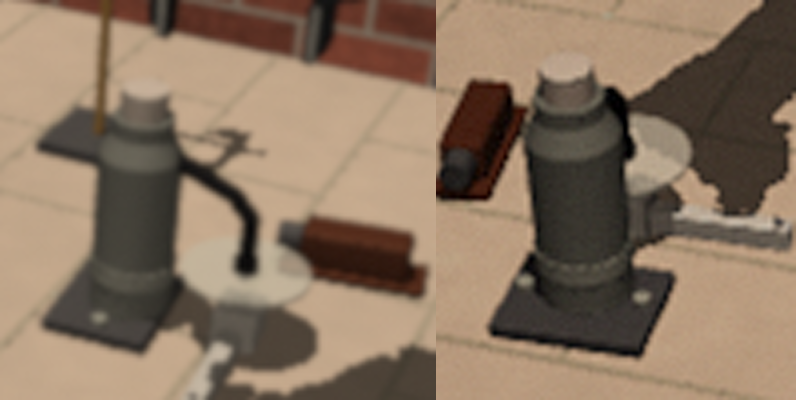

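The crank lies flat with its arm clear, w3 (279,200). The hub is under the guard, and the nozzle at (279,285) is in line with the arm. Working back from the arm end, the hub centre is at (0.484,-0.3065), against the nozzle at (0.483,-0.306). Next is the cap.

```bash
python3 - <<'E'
from h import *
delta([.572,-.3005,.23],94.2)
E
```

```text
d [-140.7   99.3   59.6] [-0.0026 -0.0015 -0.0002] rows 4.4
```

Request:
carry_out([
  [[-35,25,0,0,0,0,0],[-70,50,0,0,0,0,0],[-105,75,0,0,0,0,0],[-141,99,0,0,0,0,0],[-141,99,30,0,0,0,0],[-141,99,58,0,0,0,0],[-141,99,58,0,0,0,0],[-141,99,58,0,0,0,0]],
])

```text
time: 12.35
ee_pos: [0.5708, -0.3003, 0.2307]
eef_rot: [[-0.073, 0.997, -0.006], [0.997, 0.073, 0.004], [0.004, -0.006, -1.0]]
wrist_force: [-0.1, -0.2, 1.2]
finger_gap: -0.002
gripper_force: 0.0
```

Request:
carry_out([
  [[0,0,0,0,0,0,0],[0,0,0,0,0,0,0]],
])

```text
time: 12.52
ee_pos: [0.5736, -0.3013, 0.2362]
eef_rot: [[-0.073, 0.997, 0.004], [0.997, 0.073, -0.001], [-0.002, 0.003, -1.0]]
wrist_force: [-0.1, 0.3, -0.3]
finger_gap: -0.002
gripper_force: 0.0
```

```bash
python3 - <<'E'
from h import *
delta([.572,-.3005,.2],94.2)
E
```

```text
d [ 1.  -1.7 36.2] [0.0034 0.0015 0.0002] rows 0.9
```

Request:
carry_out([
  [[0,0,10,0,0,0,0],[0,0,20,0,0,0,0],[0,0,26,0,0,0,0],[0,0,28,0,0,0,0],[0,0,28,0,0,0,0],[0,0,28,0,0,0,0],[0,0,28,0,0,0,0],[0,0,28,0,0,0,0]],
])

```text
time: 13.18
ee_pos: [0.5733, -0.3015, 0.2065]
eef_rot: [[-0.073, 0.997, 0.002], [0.997, 0.073, -0.0], [-0.0, 0.002, -1.0]]
wrist_force: [-0.4, -0.6, 0.5]
finger_gap: 0.004
gripper_force: 0.0
```

Request:
carry_out([
  [[0,-1,3,0,0,0,0],[0,-1,6,0,0,0,0],[0,-1,9,0,0,0,0],[0,-1,11,0,0,0,0],[0,-1,13,0,0,0,0],[0,-1,15,0,0,0,0],[0,-1,15,0,0,0,0],[0,-1,15,0,0,0,0]],
])

```text
time: 13.85
ee_pos: [0.5722, -0.3016, 0.192]
eef_rot: [[-0.073, 0.997, 0.002], [0.997, 0.073, -0.001], [-0.001, 0.002, -1.0]]
wrist_force: [-1.1, 1.1, 5.4]
finger_gap: 0.0
gripper_force: 3.1
```

Request:
carry_out([
  [[0,0,1,0,0,0,0],[0,0,2,0,0,0,0],[0,0,3,0,0,0,0],[0,0,4,0,0,0,0],[0,0,4,0,0,0,0],[0,0,4,0,0,0,0]],
])

```text
time: 14.35
ee_pos: [0.5722, -0.3016, 0.1884]
eef_rot: [[-0.073, 0.997, 0.002], [0.997, 0.073, -0.001], [-0.001, 0.002, -1.0]]
wrist_force: [-2.7, 0.9, 7.3]
finger_gap: 0.002
gripper_force: 3.8
```

Request:
carry_out([
  [[0,0,0.5,0,0,0,0],[0,0,1,0,0,0,0],[0,0,1,0,0,0,0],[0,0,1,0,0,0,0]],
])

```text
time: 14.68
ee_pos: [0.5722, -0.3016, 0.188]
eef_rot: [[-0.073, 0.997, 0.003], [0.997, 0.073, -0.001], [-0.001, 0.003, -1.0]]
wrist_force: [-2.3, 0.9, 8.6]
finger_gap: -0.002
gripper_force: 4.9
```

Request:
carry_out([
  [[0,0,0.5,0,0,0,0],[0,0,1,0,0,0,0],[0,0,1,0,0,0,0],[0,0,1,0,0,0,0]],
])

```text
time: 15.02
ee_pos: [0.5722, -0.3016, 0.188]
eef_rot: [[-0.073, 0.997, 0.003], [0.997, 0.073, -0.001], [-0.002, 0.003, -1.0]]
wrist_force: [-4.1, 1.9, 13.3]
finger_gap: 0.001
gripper_force: 6.9
```

It's on the hard stop: z unchanged, 13 N. I'll release and back away.

Request:
carry_out([
  [[0,0,-4,0,0,0,0],[0,0,-10,0,0,0,0],[0,0,-20,0,0,0,0],[0,0,-45,0,0,0,0],[0,0,-80,0,0,0,0],[0,0,-110,0,0,0,0],[35,-20,-120,0,0,0,0],[70,-40,-120,0,0,0,0]],
])

```text
time: 15.68
ee_pos: [0.5298, -0.2362, 0.3079]
eef_rot: [[-0.071, 0.997, 0.008], [0.997, 0.071, -0.003], [-0.003, 0.008, -1.0]]
wrist_force: [0.3, -0.5, 0.2]
finger_gap: -0.005
gripper_force: 0.0
```

Request:
carry_out([
  [[35,0,0,0,0,0,0],[70,-10,0,0,0,0,0],[70,-40,0,0,0,0,0],[70,-60,0,0,0,0,0],[70,-60,0,0,0,0,0],[70,-60,0,0,0,0,0]],
])

```text
time: 16.18
ee_pos: [0.4614, -0.1689, 0.3055]
eef_rot: [[-0.073, 0.997, 0.002], [0.997, 0.073, -0.0], [-0.0, 0.002, -1.0]]
wrist_force: [0.3, -0.3, -0.2]
finger_gap: -0.001
gripper_force: 0.0
```

```bash
python3 - <<'E'
from h import *
im,P=cloud("wrist")
s=sense();print(s["ee_pos"],s["wrist_force"])
M=(P[...,2]>.016)&(P[...,2]<.0235)&(np.hypot(P[...,0]-.48,P[...,1]+.22)<.06);Q=P[M];print("arm",len(Q),rect(Q))
a,Pa=cloud("side");b,Pb=cloud("scene")
for P in(Pa,Pb):
    Q=P[(np.hypot(P[...,0]-.572,P[...,1]+.3)<.014)];print("cap z",np.nanmedian(Q[Q[:,2]>.18][:,2]))
cv2.imwrite("pics/end.png",np.hstack([cv2.resize(a[130:240,290:410],(436,400),interpolation=cv2.INTER_CUBIC),cv2.resize(b[160:260,165:255],(360,400),interpolation=cv2.INTER_CUBIC)]))
E
```

```text
[ 0.46231802 -0.1691819   0.30529759] [0.88299985 0.55566071 0.65320102]
arm 838 ((477.9943542480469, -228.3525848388672), (15.7474365234375, 93.3615951538086), 4.314863681793213)
cap z 0.19865574649220943
cap z 0.1994718353382865
```

View pics/end.png

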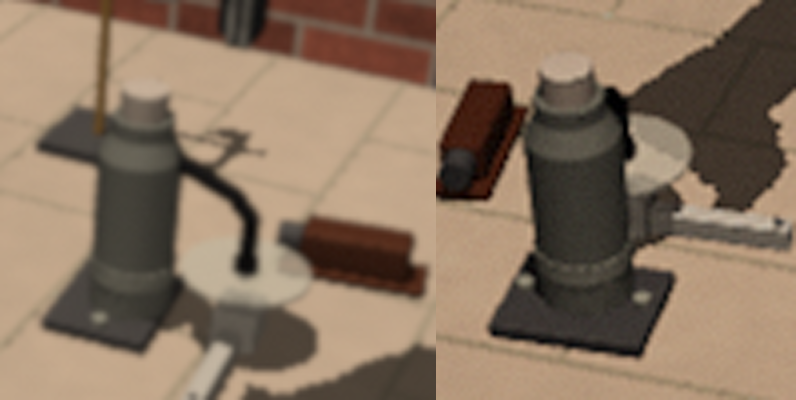

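The cap is back up, at z≈0.199 (crop (145,90)). The crank has not moved: the hub is under the guard at (237,320).

```bash
python3 -c "
from bench import *
print(hand_in())"
```

```text
the job is handed in; nothing more can be done
None
```

Job handed in at about 16 s: the crank lies flat with its hub within about 2 mm of the nozzle centre by camera measurement, and the ready dispenser's cap was pressed to its stop (13 N peak) and sprang back up.

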